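# Seat a feed roller in the jig and lock the push rod with the cam lever

## Robot

A 7-joint arm with a two-finger parallel gripper is mounted at the origin on the work surface. World frame = base frame: x ahead of the robot, y to its left, z up, the work surface at z = 0. Lengths are in m, angles in rad, forces in N, time in s.
With the tool pointing down it reaches from about 0.425 to 0.925 m from the base axis. Payload 6.8 kg.
Tool frame: the origin (TCP) lies at the very end of the fingers, on their centre line; the grasp point (between the pads) lies 19 mm behind it (env.hold_point_z is the distance from the TCP to the grasp point, in m); y points along the fingers, z is the direction in which the jaws open and shut, and the axes are right-handed (so a half turn about y gives the same grasp; the last joint's range is limited). The gripper opens to 85 mm and grips with 20 to 120 N. Pads are 22 mm wide; open, the fingers measure 114 mm over their backs; the gripper's body (76 mm by 85 mm) begins 54 mm behind the grasp point. The pads swing forward as they close: fully open they stand 13 mm farther back than shut.
Start: joints at [-1.268, 0.477, 0.022, 1.555, -0.011, 1.109, -0.083], TCP at [0.27, 0.619, 0.231] pointing down, gripper open.
Joint ranges: [-2.96, 2.96], [-0.34, 2.1], [-1.41, 1.46], [0.24, 2.44], [-1.37, 4.51], [0.17, 1.92], [-2.96, 2.96]. Speed limits (rad/s): [2.39, 2.39, 3.14, 3.14, 3.14, 3.14, 3.14].

## Interface

Orientations are given as a rotation vector (axis times angle).
In Python, from bench import env, read_camera, get_calibration, spotter gives the robot as it stands.
- The arm moves only by the tool step_arm, never from a script. Its argument "targets" is a list of rows, each an object with "dp": the shift along the tool's x, y, z in m, a list of three; "dr": the turn, a rotation vector about the tool's x, y, z in degrees, a list of three; "grip": the finger opening in m, from 0 to 0.0854. In form: [{"dp": [dx, dy, dz], "dr": [ax, ay, az], "grip": grip}, ...]. A call has 1 to 8 rows; each row shifts and turns the commanded pose from where the row before left it, along the tool's axes as they then stand; what a row does not reach is not made up. A row lasts 1/10 s, in which the tool goes at most 50 mm and 8.59 degrees, less where a joint would pass 70% of its speed; a pose out of reach is approached as far as the arm can. A call is refused whole if a number of a shift passes 0.05 or a number of a turn 8.59, either way. A call with a gripper value outside its range is refused whole. The fingers move at their own pace and stop on an object; "force" is the grip in N (left out, the last holds). Time passes only in rows, so rows that do not move let the fingers close. It gives the time, the measured TCP pose, the force and the opening at its end, in the units of the state.
- env.state(): the state, without advancing time (a new reading comes with each control period).
- read_camera(name): name is "scene" or "top" or "wrist"; returns the picture (400x640x3 uint8, red, green, blue); there is no depth.
- get_calibration(name): a dict with "intrinsics" (3x3 intrinsics, pixels), "eye" and "orientation" of the camera in the world; the wrist camera has in their place "tool_from_camera" (4x4, takes a point from camera to tool coordinates, whose origin is the TCP and whose axes are the tool frame's). Camera axes: x right, y up, looking along -z (the intrinsics and any distortion apply to the point x, -y, -z); pixel columns grow to the right and rows downward; lengths in m; the calibration is good to about 2 mm. A picture is of the moment at which its call begins: read the wrist's pose just before it. get_calibration takes no time and is no camera call.
- env.finish_job(): hands the job in, once; it reports no verdict.
Trained networks look in the newest picture that a camera, given by its name, has taken for a name from the list of things; names that differ only in an ending like _2 or _b are one class to them, and where a whole thing is asked for, a point or a joint stands for the part that bears it (a point fixed in the world has none). Each returns a list of dicts, best first, with "p" (0 to 1); they miss things now and then, are a little off and sometimes report something else, mostly with a low value. They report only what shows in the picture. A call takes as long as a camera call. They do not tell look-alikes from the thing itself.
- spotter.recognise(camera, target): "position" ([column, row] in pixels, amid what is visible of it).
- spotter.cut_out(camera, target): "region" (400x640 bool, what is visible of it) and "position" ([column, row] in pixels, amid what is visible of it).
- spotter.place_of(camera, target): "position" ([column, row] in pixels: a listed point, or the origin of a listed thing).
The state is a dict: "time": time; "joint_pos": joint angles; "qvel": joint speeds; "tau": joint torques, N m; "tool_pos": TCP position; "orientation": TCP orientation; "contact_force": force on the tool from outside, world axes, zero at the start; "wrist_torque": the same for the moment, N m; "grip_width": opening from 0.0 (shut) to 1.0 (fully open).
Only numpy, scipy, OpenCV 4.12 (cv2) and the standard library are available. Lean on these libraries where they do the work, as an engineer would, in place of code of your own. Each camera call takes 0.05 s, during which the arm holds its last target.

## Task

Push the jig's rod forward by its black grip until it has driven the orange feed roller fully home in the blue pocket and the sprung rubber nose bears lightly on it, squeezed in by about 2 mm. Then throw the red cam lever over centre to clamp the rod, leaving the roller held under that light pressure; never ram the roller, and leave the screwdriver, jar and bearing alone.

Things in the scene. Friction and masses are not known exactly. Their poses are not given: they have to be found in the camera images.
- jig: Blue steel jig fixed to the table, base plate 330 x 130 x 12 mm. Origin: on the table, under the rod; x axis = the direction in which the rod is pushed, y = left of that, z up. The rod's axis runs along x at y = 0, 36 mm above the table, through an aluminium split collar (x -60 to -30 mm, y -30 to 30, top 60 mm high).
- pocket (a point): Centre of the mouth of the blue roofed pocket (jig x 118 mm, 36 mm high; pocket top 70 mm high, closed behind at x 166). An open channel from x 20 mm leads into it: floor 18 mm high, 40 mm wide, rails 46 mm high. A spacer hidden inside stops the roller: its face lies 16 to 30 mm beyond the mouth, different each time, and must be felt.
- handle (a point): Point on the black upright grip of the rod (plain round post, 22 mm diameter, from 44 to 110 mm above the table): on its axis, 90 mm above the table. The grip slides only along the jig's x axis; the rod's own friction is about 12 N while the lever is open, and it stays where it is left.
- rod (a joint): Rod position in m along the jig's x axis; larger is farther forward. At 0 the grip's axis is at jig x = -168 mm and the tip of the uncompressed nose at jig x = -15 mm; range -0.005 to 0.115.
- nose: Sprung rubber nose (26 mm diameter) at the front end of the rod. Origin at the centre of its front face; x axis = push direction. It springs back into the rod by up to 6 mm: 0.5 N at first touch plus 3.5 N per mm. The nose face is 153 mm ahead of the grip's axis when not compressed. Pressing the roller with more than 15 N spoils its bearing.
- roller: Loose orange feed roller, 36 mm diameter tread, steel hub, 80 mm long overall (hub ends 40 mm either side of the origin), about 0.25 kg, lying in the channel with its axis along the jig's x. Origin on its axis at mid-length, 36 mm above the table. Sliding it takes 1 to 2.5 N until it comes home.
- lever_pivot (a point): Point on the vertical pin of the cam lever, 54 mm above the table, at jig x -45, y -46 mm. Fixed on the jig.
- lever_tip (a point): Free end of the red lever, 80 mm from the pivot (4 mm short of the bar's end). The red bar is 12 mm thick and 22 mm tall (43 to 65 mm above the table) and swings horizontally about the pivot.
- lever (a joint): Lever angle (rad), counter-clockwise from above. 0 = open: it points 115 degrees clockwise from the jig's x axis (out to the -y side, slightly back). 1.87 = closed stop, nearly along the jig's +x. The cam stiffens to dead centre at about 1.55 (a push of up to about 8 N, 60 mm from the pivot); let go before that it springs some way back, past it it snaps shut.
- screwdriver: Bystander: screwdriver lying beside the jig, on its +y side.
- oil_jar: Bystander: amber jar with red lid, 56 mm diameter, 75 mm high, standing by the pocket on the jig's -y side. Origin under its centre.
- spare_bearing: Bystander: steel ring 42 mm diameter, 14 mm high, lying by the channel on the jig's -y side. Origin under its centre.
There are look-alikes about, which are no part of the job. What is meant by the roller is not brown or turquoise, and is the smaller of those in its own colour.

How it is judged:
On the way, in this order (a step that is already met when the one before it is completed fails the run):
1. with the lever still open, the roller is home and the nose presses it with 4 to 10 N (contact force between nose and roller between 4 and 10 N and value of joint lever below 0.8 rad), for 0.2 s.
2. the lever has been thrown over centre to its closed stop (value of joint lever above 1.75 rad), for 0.2 s.
At the end, for the whole second after the job is handed in: The lever is at its closed stop (over 1.75 rad), the roller is home and at rest, and the nose presses it with 4 to 10 N (nose squeezed in by about 1 to 2.7 mm) (value of joint lever above 1.75 rad and contact force between nose and roller between 4 and 10 N and linear speed of roller below 0.01 m/s); the robot touches nothing.
It fails at once if the nose pressed the roller with more than 15 N (contact force between nose and roller above 15 N).
It fails at once if the screwdriver was moved by more than 30 mm (distance of screwdriver from where it was at the start of the episode above 0.03 m).
It fails at once if the jar was moved by more than 30 mm (distance of oil_jar from where it was at the start of the episode above 0.03 m).
It fails at once if the spare bearing was moved by more than 30 mm (distance of spare_bearing from where it was at the start of the episode above 0.03 m).
It also fails if it takes over 64 s, if anything falls off the work surface, if the arm or the gripper's body presses on something with over 40 N, if the wrist force passes 120 N, or if a joint passes its speed limit or range.

## Working session

There is one attempt and no reset: what is moved stays moved. The work goes in short steps, Python scripts to look and compute and a tool call to move; the robot and the scene stay as the last step left them, time stands still between calls to the robot, and variables do not carry over. Pictures are saved under pics/ and viewed, and the job is handed in when it is done.

Besides the shell and the picture viewer there is one more tool, called after "Request:" as name(argument=value, ...), one argument or row to a line, values as JSON. step_arm: Moves the arm, as the interface text tells. Its arguments: {"type":"object","properties":{"targets":{"type":"array","items":{"type":"object","properties":{"dp":{"type":"array","items":{"type":"number"}},"dr":{"type":"array","items":{"type":"number"}},"grip":{"type":"number"}}}},"force":{"type":"number"}},"required":["targets"]}

```bash
ls; mkdir -p pics; cat > h.py <<'E'
import numpy as np,cv2
from bench import env, read_camera, get_calibration, spotter
from scipy.spatial.transform import Rotation as R
def save(im,n): cv2.imwrite('pics/'+n,cv2.cvtColor(im,cv2.COLOR_RGB2BGR))
E
python3 - <<'E'
from h import *
s=env.state();print(s)
for n in('scene','top','wrist'):
    im=read_camera(n);save(im,n+'0.png');print(n,get_calibration(n))
    for t in('handle','lever_tip','lever_pivot','pocket','roller','nose','jig'):
        if n!='wrist': print(t,[(np.round(d['position']),round(d['p'],2)) for d in spotter.place_of(n,t)])
E
```

```text
pics
{'time': 0.0, 'joint_pos': array([-1.26808734,  0.47781937,  0.02236314,  1.55644873, -0.01149792,
        1.10930973, -0.08310051]), 'qvel': array([ 0.00216944, -0.00123459,  0.00168934,  0.00112579, -0.00082104,
       -0.00074958, -0.0010353 ]), 'tau': array([-4.84941829e-04, -5.96458697e+01,  1.60771586e+00, -2.81191331e+01,
        1.25252543e-02,  9.55591531e-03, -8.99800256e-06]), 'tool_pos': array([0.26935229, 0.61828104, 0.23031441]), 'orientation': array([-1.54851855,  0.32249951, -0.32213734]), 'contact_force': array([ 0.01693123,  0.26771581, -0.71452989]), 'wrist_torque': array([-0.03768896,  0.01383099,  0.01410363]), 'grip_width': 0.9982752738273399}
scene {'intrinsics': array([[365.51239119,   0.        , 323.77462966],
       [  0.        , 365.51239119, 207.32970348],
       [  0.        ,   0.        ,   1.        ]]), 'eye': array([0.99554008, 0.27347574, 0.54673677]), 'orientation': array([0.5002604 , 0.76436783, 1.87580419])}
handle []
lever_tip [(array([248., 224.]), 0.6)]
lever_pivot [(array([283., 204.]), 0.89)]
pocket [(array([371., 228.]), 0.97)]
rolle
[... 566 characters left out ...]
[(array([339., 209.]), 0.87)]
pocket [(array([265., 224.]), 0.83)]
roller [(array([222., 302.]), 0.97), (array([200., 219.]), 0.93), (array([276., 226.]), 0.63), (array([272., 127.]), 0.57)]
nose [(array([310., 228.]), 0.6)]
jig [(array([312., 232.]), 0.91)]
wrist {'intrinsics': array([[328.17890859,   0.        , 323.62246649],
       [  0.        , 328.17890859, 200.62037924],
       [  0.        ,   0.        ,   1.        ]]), 'tool_from_camera': array([[-0.00144838, -0.96053405, -0.27815866, -0.07003919],
       [-0.00138965,  0.27816061, -0.96053357, -0.14319766],
       [ 0.99999799, -0.00100467, -0.00173768,  0.00141529],
       [ 0.        ,  0.        ,  0.        ,  1.        ]])}
```

View pics/top0.png

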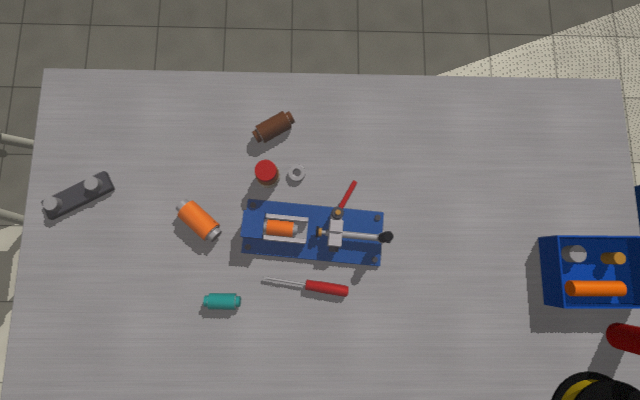

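View pics/scene0.png

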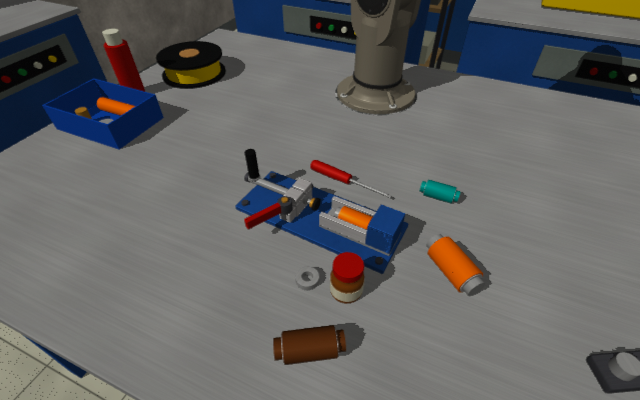

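```bash
cat >> h.py <<'E'
def ray(n,p):
    c=get_calibration(n);K=c['intrinsics'];M=R.from_rotvec(c['orientation']).as_matrix()
    d=np.array([(p[0]-K[0,2])/K[0,0],-(p[1]-K[1,2])/K[1,1],-1]);return np.array(c['eye']),M@d/np.linalg.norm(d)
def tri(rs):
    A=np.zeros((3,3));b=np.zeros(3)
    for o,d in rs:
        P=np.eye(3)-np.outer(d,d);A+=P;b+=P@o
    x=np.linalg.solve(A,b);return x,[round(float(np.linalg.norm((np.eye(3)-np.outer(d,d))@(x-o)))*1000,1) for o,d in rs]
def atz(r,z):
    o,d=r;return o+d*(z-o[2])/d[2]
E
python3 - <<'E'
from h import *
s=env.state(); print(R.from_rotvec(s['orientation']).as_matrix().round(3))
for t,a,b,z in(('tip',(248,224),(350,182),.054),('piv',(283,204),(339,209),.054),('pocket',(371,228),(265,224),.036),('roller',(354,221),(276,226),.036),('nose',(317,203),(310,228),.036),('jig',(318,216),(312,232),0),):
    print(t,tri([ray('scene',a),ray('top',b)]),atz(ray('scene',a),z),atz(ray('top',b),z))
print(atz(ray('top',(388,237)),.09))
im=cv2.imread('pics/top0.png')[130:310,160:460];cv2.imwrite('pics/topc.png',cv2.resize(im,None,fx=2.6,fy=2.6,interpolation=cv2.INTER_CUBIC))
im=cv2.imread('pics/scene0.png')[130:300,200:480];cv2.imwrite('pics/scenec.png',cv2.resize(im,None,fx=2.8,fy=2.8,interpolation=cv2.INTER_CUBIC))
E
```

```text
[[ 0.917  0.     0.399]
 [-0.399  0.     0.917]
 [ 0.    -1.     0.   ]]
tip (array([ 0.65066573, -0.02451269,  0.05881011]), [2.2, 2.2]) [ 0.64797928 -0.02966253  0.054     ] [ 0.65057448 -0.02313103  0.054     ]
piv (array([0.58489291, 0.00568202, 0.06234865]), [2.5, 2.5]) [0.57706236 0.00353199 0.054     ] [0.58713003 0.00265838 0.054     ]
pocket (array([0.55254141, 0.17274751, 0.03837228]), [0.4, 0.4]) [0.55032186 0.17266324 0.036     ] [0.55288871 0.17261637 0.036     ]
roller (array([0.54943742, 0.14280549, 0.04078542]), [4.2, 4.2]) [0.5468061  0.13765531 0.036     ] [0.54847991 0.14713546 0.036     ]
nose (array([0.54484433, 0.06470001, 0.05211903]), [4.3, 4.3]) [0.53170565 0.05371584 0.036     ] [0.54453407 0.06848239 0.036     ]
jig (array([0.53829676, 0.06118276, 0.00784799]), [2.3, 2.3]) [0.53243592 0.05590786 0.        ] [0.53800249 0.06316168 0.        ]
[ 0.52181759 -0.10052613  0.09      ]
```

View crops.

View pics/topc.png

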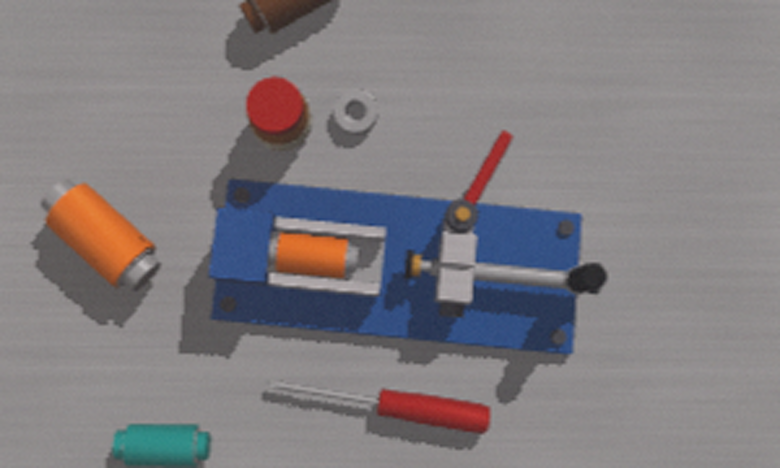

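View pics/scenec.png

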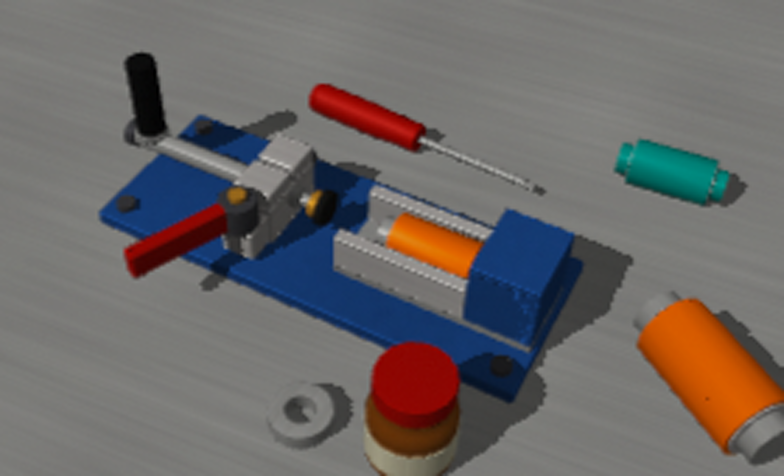

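View pics/wrist0.png

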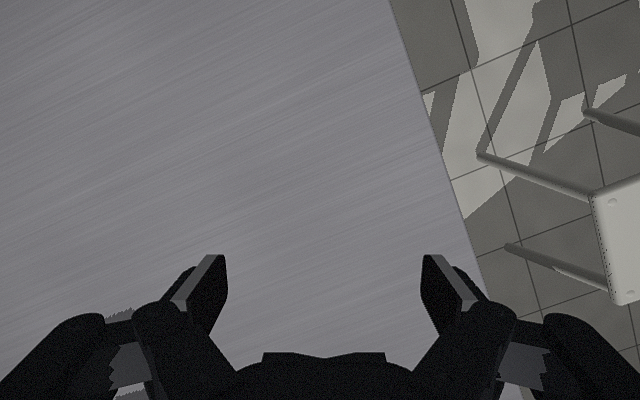

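```bash
cat > fit.py <<'E'
from h import *
from scipy.optimize import least_squares
def proj(n,P):
    c=get_calibration(n);K=c['intrinsics'];M=R.from_rotvec(c['orientation']).as_matrix()
    q=M.T@(np.array(P)-c['eye']);return np.array([K[0,2]+K[0,0]*q[0]/-q[2],K[1,2]-K[1,1]*q[1]/-q[2]])
T=lambda x,y:np.array((x/2.6+160,y/2.6+130)); S=lambda x,y:np.array((x/2.8+200,y/2.8+130))
def pts(p):
    cx,cy,s=p[3:6];L=p[6]-np.deg2rad(115)
    return [('top',(-.045,-.046,.054),(339,209)),('scene',(-.045,-.046,.054),(283,204)),
    ('top',(.118,0,.036),(265,224)),('scene',(.118,0,.036),(371,228)),
    ('top',(cx+.165,cy-.065,.012),T(232,181)),('top',(cx-.165,cy-.065,.012),T(581,213)),('top',(cx-.165,cy+.065,.012),T(572,353)),('top',(cx+.165,cy+.065,.012),T(212,319)),
    ('scene',(cx-.165,cy-.065,.012),S(100,215)),('scene',(cx-.165,cy+.065,.012),S(200,117)),('scene',(cx+.165,cy-.065,.012),S(510,400)),
    ('scene',(-.168+s,0,.110),S(140,60)),('scene',(-.168+s,0,.044),S(150,135)),('top',(-.168+s,0,.110),T(592,277)),
    ('top',(-.045+.084*np.cos(L),-.046+.084*np.sin(L),.054),T(507,137)),('scene',(-.045+.084*np.cos(L),-.046+.084*np.sin(L),.054),S(133,264)),
    ('top',(-.060,-.03,.06),T(443,302)[:]*0+T(441,232)),('top',(-.03,-.03,.06),T(475,234)),('top',(-.03,.03,.06),T(471,301)),
    ('top',(-.015+s,0,.036),T(410,265)),
    ]
def w(p,P):
    c,s=np.cos(p[2]),np.sin(p[2]);return np.array([p[0]+c*P[0]-s*P[1],p[1]+s*P[0]+c*P[1],P[2]])
if __name__=='__main__':
    f=lambda p:np.concatenate([proj(n,w(p,P)+(np.r_[p[7:9],0] if n=='scene' else 0))-q for n,P,q in pts(p)]+[p[7:9]*300])
    r=least_squares(f,[.54,.06,1.45,0,0,0,0,0,0],loss='soft_l1');p=r.x
    print(p.round(4),np.rad2deg(p[2]));
    for (n,P,q),e in zip(pts(p),f(p)[:-2].reshape(-1,2)):print(n,np.round(P,3),e.round(1))
    print('handle',w(p,(-.168+p[5],0,.09)),'pivot',w(p,(-.045,-.046,.054)))
    g=lambda n,px,z:(lambda v:(R.from_euler('z',-p[2]).apply(v-np.r_[p[:2],0])).round(3))(atz(ray(n,px),z))
    print('bearing',g('top',(297,174),.014),'jar',g('top',(266,172),.075),'roller ends',g('top',T(358,257),.036),g('top',T(271,253),.036))
    np.save('jig.npy',p)
E
python3 fit.py
```

```text
[ 5.3620e-01  5.2000e-02  1.4767e+00  8.1000e-03 -7.0000e-04  1.7200e-02
  5.2700e-02  1.0000e-03  2.9000e-03] 84.610671872992
top [-0.045 -0.046  0.054] [-0.1  4.1]
scene [-0.045 -0.046  0.054] [0.6 0.9]
top [0.118 0.    0.036] [1.3 2.4]
scene [0.118 0.    0.036] [ 0.2 -0.8]
top [ 0.173 -0.066  0.012] [-1.4 -1.8]
top [-0.157 -0.066  0.012] [0.8 0. ]
top [-0.157  0.064  0.012] [0.3 0.7]
top [0.173 0.064 0.012] [-0.9 -0.5]
scene [-0.157 -0.066  0.012] [-1.3 -0.6]
scene [-0.157  0.064  0.012] [-0.4 -1. ]
scene [ 0.173 -0.066  0.012] [ 1.2 -0.2]
scene [-0.151  0.     0.11 ] [-0.3  0.2]
scene [-0.151  0.     0.044] [ 0.6 -1.1]
top [-0.151  0.     0.11 ] [ 1.3 -0.2]
top [-0.076 -0.124  0.054] [ 0.4 -1.4]
scene [-0.076 -0.124  0.054] [-2.6  1.2]
top [-0.06 -0.03  0.06] [15.5  1.2]
top [-0.03 -0.03  0.06] [-10.8  -1. ]
top [-0.03  0.03  0.06] [-11.7  -0.2]
top [0.002 0.    0.036] [-1.5 -0.4]
handle [ 0.52201344 -0.09813996  0.09      ] pivot [0.57774599 0.00285977 0.054     ]
bearing [ 0.062 -0.136  0.014] jar [ 0.129 -0.119  0.075] roller ends [ 0.045 -0.002  0.036] [0.123 0.002 0.036]
```

```bash
sed -i 's/(-.060,-.03,.06),T(443,302)\[:\]\*0+T(441,232)/(-.030,-.03,.06),T(441,232)/; s/(-.03,-.03,.06),T(475,234)/(-.06,-.03,.06),T(475,234)/; s/(-.03,.03,.06),T(471,301)/(-.06,.03,.06),T(471,301)/' fit.py; python3 fit.py
python3 - <<'E'
from h import *
p=np.load('jig.npy');s=env.state();M=R.from_rotvec(s['orientation']).as_matrix()
from fit import w
t=w(p,(-.168+p[5]+.0,0,.20));print(M.T@(t-s['tool_pos']),np.rad2deg(p[2])-np.rad2deg(np.arctan2(M[1,2],M[0,2])))
E
```

```text
[ 0.517795    0.03130674 -0.55650812] 18.149902802026276Traceback (most recent call last):
  File "fit.py", line 22, in <module>
    r=least_squares(f,[.54,.06,1.45,0,0,0,0,0,0],loss='soft_l1');p=r.x
    return func(*args, **kwargs)
    result = trf(vector_fun.fun, vector_fun.jac, x0, f0, J0, lb, ub, ftol, xtol,
                 gtol, max_nfev, x_scale, loss_function, tr_solver,
                 tr_options.copy(), verbose, callback=callback_wrapped)
    return trf_no_bounds(
        fun, jac, x0, f0, J0, ftol, xtol, gtol, max_nfev, x_scale,
        loss_function, tr_solver, tr_options, verbose, callback=callback)
    J = jac(x)
    self._update_jac()
    ~~~~~~~~~~~~~~~~^^
    self.J = self.jac_wrapped(xp_copy(self.x), f0=self.f)
             ~~~~~~~~~~~~~~~~^^^^^^^^^^^^^^^^^^^^^^^^^^^^
    J, dct = approx_derivative(
             ~~~~~~~~~~~~~~~~~^
        self.fun,
        ^^^^^^^^^
    ...<2 lines>...
        **self.finite_diff_options,
        ^^^^^^^^^^^^^^^^^^^^^^^^^^^
    )
    ^
    J, _nfev = _dense_difference(fun_wrapped, x0, f0, h,
               ~~~~~~~~~~~~~~~~~^^^^^^^^^
[... 290 characters left out ...]
ast_1d(self.fun(x, *self.args, **self.kwargs))
                      ~~~~~~~~^^^^^^^^^^^^^^^^^^^^^^^^^^^^^^
    return np.atleast_1d(self.fun(x))
                         ~~~~~~~~^^^
    return self.f(x, *self.args, **self.kwargs)
           ~~~~~~^^^^^^^^^^^^^^^^^^^^^^^^^^^^^^
  File "fit.py", line 21, in <lambda>
    f=lambda p:np.concatenate([proj(n,w(p,P)+(np.r_[p[7:9],0] if n=='scene' else 0))-q for n,P,q in pts(p)]+[p[7:9]*300])
                               ~~~~^^^^^^^^^^^^^^^^^^^^^^^^^^^^^^^^^^^^^^^^^^^^^^^^^
  File "fit.py", line 4, in proj
    c=get_calibration(n);K=c['intrinsics'];M=R.from_rotvec(c['orientation']).as_matrix()
ValueError: time passes only in moves, steps and waits
```

```bash
cat >> h.py <<'E'
import pickle,os
_gc=get_calibration
if os.path.exists('cal.pkl'): CAL=pickle.load(open('cal.pkl','rb'))
else:
    CAL={n:_gc(n) for n in('scene','top','wrist')};pickle.dump(CAL,open('cal.pkl','wb'))
def get_calibration(n): return CAL[n]
E
python3 fit.py
python3 - <<'E'
from h import *
p=np.load('jig.npy');s=env.state();M=R.from_rotvec(s['orientation']).as_matrix()
from fit import w
t=w(p,(-.168+p[5]+.0,0,.20));print(s['time'],M.T@(t-s['tool_pos']),np.rad2deg(p[2])-np.rad2deg(np.arctan2(M[1,2],M[0,2])))
E
```

```text
[ 5.3700e-01  5.5100e-02  1.4751e+00  5.5000e-03 -3.0000e-04  1.5000e-02
  1.7800e-02  8.0000e-04  1.6000e-03] 84.51498461614831
top [-0.045 -0.046  0.054] [-1.4  3.7]
scene [-0.045 -0.046  0.054] [1.3 1.4]
top [0.118 0.    0.036] [-0.  2.]
scene [0.118 0.    0.036] [ 1.  -0.2]
top [ 0.171 -0.065  0.012] [-1.6 -2. ]
top [-0.159 -0.065  0.012] [0.6 0.1]
top [-0.159  0.065  0.012] [0.  0.7]
top [0.171 0.065 0.012] [-1.2 -0.7]
scene [-0.159 -0.065  0.012] [-1.6 -0.9]
scene [-0.159  0.065  0.012] [-0.5 -1.2]
scene [ 0.171 -0.065  0.012] [ 0.6 -0.3]
scene [-0.153  0.     0.11 ] [-0.5  0.1]
scene [-0.153  0.     0.044] [ 0.4 -1.2]
top [-0.153  0.     0.11 ] [ 0.8 -0.4]
top [-0.079 -0.123  0.054] [ 0.3 -1.1]
scene [-0.079 -0.123  0.054] [-2.8  0.7]
top [-0.03 -0.03  0.06] [ 1.  -0.5]
top [-0.06 -0.03  0.06] [1.  0.1]
top [-0.06  0.03  0.06] [0.2 0.8]
top [0.    0.    0.036] [-2.  -0.6]
handle [ 0.52236599 -0.09713213  0.09      ] pivot [0.57847527 0.0059418  0.054     ]
bearing [ 0.059 -0.135  0.014] jar [ 0.126 -0.118  0.075] roller ends [ 0.042 -0.001  0.036] [0.119 0.003 0.036]
0.85 [ 0.51771571  0.03130678 -0.55544335] 18.054215545182586
```

Request:
step_arm(
  targets=[
    {"dp": [0.032, 0, -0.035], "dr": [0, 0, 0], "grip": 0.0854},
    {"dp": [0.032, 0, -0.035], "dr": [0, 0, 0], "grip": 0.0854},
    {"dp": [0.032, 0, -0.035], "dr": [0, 0, 0], "grip": 0.0854},
    {"dp": [0.032, 0, -0.035], "dr": [0, 0, 0], "grip": 0.0854},
    {"dp": [0.032, 0, -0.035], "dr": [0, 0, 0], "grip": 0.0854},
    {"dp": [0.032, 0, -0.035], "dr": [0, 0, 0], "grip": 0.0854},
    {"dp": [0.032, 0, -0.035], "dr": [0, 0, 0], "grip": 0.0854},
    {"dp": [0.032, 0, -0.035], "dr": [0, 0, 0], "grip": 0.0854},
  ],
)

```text
time: 1.65
tool_pos: [0.3929, 0.2581, 0.2316]
orientation: [-1.546, 0.322, -0.323]
contact_force: [0.4, -0.4, -0.1]
grip_width: 0.999
```

Request:
step_arm(
  targets=[
    {"dp": [0.032, 0, -0.035], "dr": [0, 0, 0], "grip": 0.0854},
    {"dp": [0.032, 0, -0.035], "dr": [0, 0, 0], "grip": 0.0854},
    {"dp": [0.032, 0, -0.035], "dr": [0, 0, 0], "grip": 0.0854},
    {"dp": [0.032, 0, -0.035], "dr": [0, 0, 0], "grip": 0.0854},
    {"dp": [0.032, 0, -0.035], "dr": [0, -6, 0], "grip": 0.0854},
    {"dp": [0, 0, 0], "dr": [0, -6, 0], "grip": 0.0854},
    {"dp": [0, 0, 0], "dr": [0, -6, 0], "grip": 0.0854},
    {"dp": [0, 0, 0], "dr": [0, 0, 0], "grip": 0.0854},
  ],
)

```text
time: 2.45
tool_pos: [0.4693, 0.0352, 0.2314]
orientation: [-1.569, 0.076, -0.076]
contact_force: [-0.7, 0.4, 0.1]
grip_width: 0.998
```

```bash
cat > rel.py <<'E'
from h import *
from fit import w
def rel(t,yaw=None):
    p=np.load('jig.npy');s=env.state();M=R.from_rotvec(s['orientation']).as_matrix()
    print('t',round(s['time'],2),'tcp',s['tool_pos'].round(4),'M',M.round(3).tolist(),'f',s['contact_force'].round(2))
    print('dp',(M.T@(t-s['tool_pos'])).round(4),'dyaw',np.rad2deg(p[2]-np.arctan2(M[1,2],M[0,2])).round(2))
E
python3 - <<'E'
from rel import *
p=np.load('jig.npy');rel(w(p,(-.168+p[5],0,.20)))
s=env.state();np.save('ws.npy',np.r_[s['tool_pos'],s['orientation']])
im=read_camera('wrist');save(im,'wrist1.png')
for t in('handle','lever_tip','lever_pivot','pocket'):print(t,[(np.round(d['position']),round(d['p'],2)) for d in spotter.place_of('wrist',t)])
M=R.from_rotvec(s['orientation']).as_matrix();C=CAL['wrist']['tool_from_camera'];K=CAL['wrist']['intrinsics']
def pw(P):
    q=np.linalg.inv(C)@np.r_[M.T@(P-s['tool_pos']),1];return (K[0,2]+K[0,0]*q[0]/-q[2],K[1,2]-K[1,1]*q[1]/-q[2])
for P in((-.168+p[5],0,.09),(-.045,-.046,.054),(-.168+p[5],0,.11)):print(np.round(pw(w(p,P))))
E
```

```text
t 2.45 tcp [0.4693 0.0352 0.2314] M [[0.995, 0.0, 0.097], [-0.097, 0.0, 0.995], [0.0, -1.0, 0.0]] f [-0.72  0.39  0.12]
dp [ 0.0655  0.0314 -0.1266] dyaw 0.05
handle [(array([187., 252.]), 0.75), (array([345., 235.]), 0.75)]
lever_tip [(array([278., 333.]), 0.6)]
lever_pivot [(array([308., 280.]), 0.96)]
pocket [(array([450., 232.]), 0.62)]
[188. 254.]
[305. 278.]
[179. 264.]
```

View pics/wrist1.png

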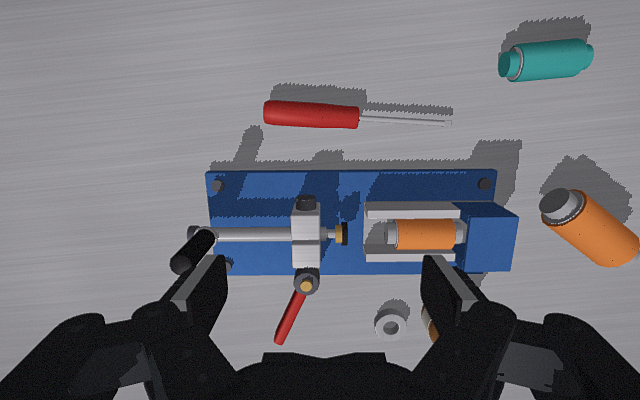

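Request:
step_arm(
  targets=[
    {"dp": [0.022, 0, -0.042], "dr": [0, 0, 0], "grip": 0.0854},
    {"dp": [0.022, 0, -0.042], "dr": [0, 0, 0], "grip": 0.0854},
    {"dp": [0.0215, 0.03, -0.03], "dr": [0, 0, 0], "grip": 0.0854},
    {"dp": [0, 0.01, -0.0126], "dr": [0, 0, 0], "grip": 0.0854},
    {"dp": [0, 0.04, 0], "dr": [0, 0, 0], "grip": 0.0854},
    {"dp": [0, 0.04, 0], "dr": [0, 0, 0], "grip": 0.0854},
    {"dp": [0, 0.035, 0], "dr": [0, 0, 0], "grip": 0.0854},
    {"dp": [0, 0, 0], "dr": [0, 0, 0], "grip": 0.0854},
  ],
)

```text
time: 3.5
tool_pos: [0.5189, -0.0959, 0.0724]
orientation: [-1.57, 0.083, -0.069]
contact_force: [-1.2, 0.0, -0.4]
grip_width: 1.0
```

```bash
python3 - <<'E'
from rel import *
p=np.load('jig.npy');rel(w(p,(-.168+p[5],0,.074)))
im=read_camera('wrist');save(im,'wrist2.png')
E
```

```text
t 3.5 tcp [ 0.5189 -0.0959  0.0724] M [[0.995, -0.009, 0.097], [-0.097, 0.0, 0.995], [-0.008, -1.0, -0.001]] f [-1.18  0.05 -0.42]
dp [ 0.0036 -0.0016 -0.0009] dyaw 0.06
```

View pics/wrist2.png

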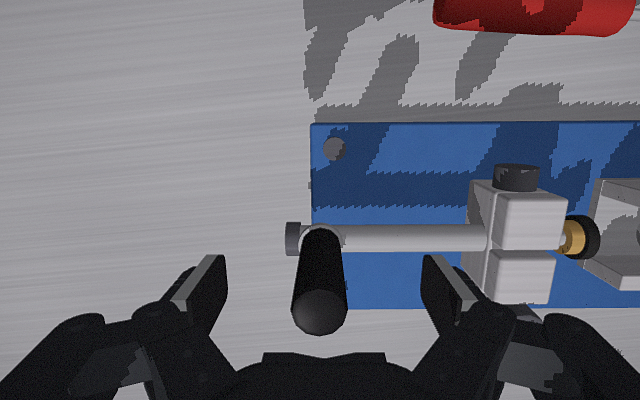

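Request:
step_arm(
  targets=[
    {"dp": [0.003, 0, 0], "dr": [0, 0, 0], "grip": 0.03},
    {"dp": [0, 0, 0], "dr": [0, 0, 0], "grip": 0.015},
    {"dp": [0, 0, 0], "dr": [0, 0, 0], "grip": 0.01},
    {"dp": [0, 0, 0], "dr": [0, 0, 0], "grip": 0.01},
    {"dp": [0, 0, 0], "dr": [0, 0, 0], "grip": 0.01},
    {"dp": [0, 0, 0], "dr": [0, 0, 0], "grip": 0.01},
  ],
  force=40,
)

```text
time: 4.15
tool_pos: [0.5258, -0.0977, 0.0775]
orientation: [-1.57, 0.075, -0.078]
contact_force: [-1.6, -1.4, 6.1]
grip_width: 0.248
```

```bash
python3 - <<'E'
from rel import *
p=np.load('jig.npy');rel(w(p,(-.168+p[5],0,.074)));print(env.state()['grip_width'])
im=read_camera('wrist');save(im,'wrist3.png')
E
```

```text
t 4.15 tcp [ 0.5258 -0.0977  0.0775] M [[0.995, 0.002, 0.097], [-0.097, -0.0, 0.995], [0.002, -1.0, -0.0]] f [-1.61 -1.44  6.13]
dp [-0.0035  0.0035  0.0002] dyaw 0.08
0.24770289682393126
```

View pics/wrist3.png

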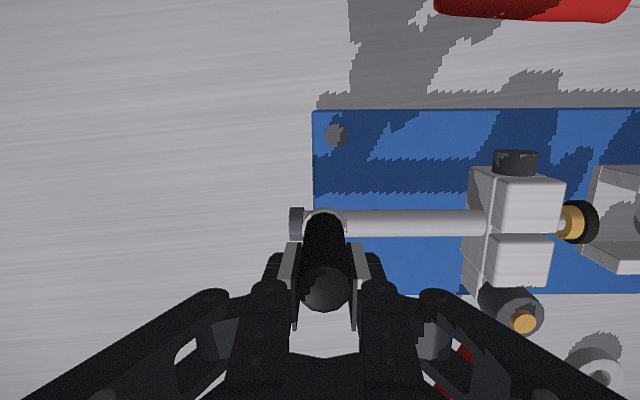

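Request:
step_arm(
  targets=[
    {"dp": [0, 0, 0.005], "dr": [0, 0, 0], "grip": 0.01},
    {"dp": [0, 0, 0.005], "dr": [0, 0, 0], "grip": 0.01},
    {"dp": [0, 0, 0.005], "dr": [0, 0, 0], "grip": 0.01},
    {"dp": [0, 0, 0.005], "dr": [0, 0, 0], "grip": 0.01},
    {"dp": [0, 0, 0.005], "dr": [0, 0, 0], "grip": 0.01},
    {"dp": [0, 0, 0.005], "dr": [0, 0, 0], "grip": 0.01},
    {"dp": [0, 0, 0], "dr": [0, 0, 0], "grip": 0.01},
  ],
)

```text
time: 4.9
tool_pos: [0.5282, -0.0708, 0.0775]
orientation: [-1.573, 0.077, -0.079]
contact_force: [-1.5, -8.8, 6.3]
grip_width: 0.246
```

```bash
python3 - <<'E'
from rel import *
p=np.load('jig.npy');rel(w(p,(-.168+p[5]+.03,0,.074)));print(env.state()['grip_width'])
im=read_camera('wrist');save(im,'wrist4.png')
E
```

```text
t 4.9 tcp [ 0.5282 -0.0708  0.0775] M [[0.995, 0.001, 0.099], [-0.099, -0.004, 0.995], [0.002, -1.0, -0.003]] f [-1.53 -8.75  6.33]
dp [-0.0033  0.0034  0.0033] dyaw 0.21
0.24623630089741644
```

View pics/wrist4.png

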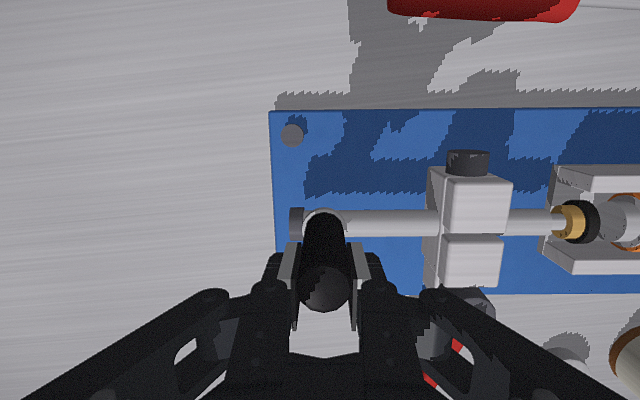

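Request:
step_arm(
  targets=[
    {"dp": [0, 0, 0.003], "dr": [0, 0, 0], "grip": 0.01},
    {"dp": [0, 0, 0.003], "dr": [0, 0, 0], "grip": 0.01},
    {"dp": [0, 0, 0.003], "dr": [0, 0, 0], "grip": 0.01},
    {"dp": [0, 0, 0.003], "dr": [0, 0, 0], "grip": 0.01},
  ],
)

```text
time: 5.35
tool_pos: [0.5292, -0.0601, 0.0775]
orientation: [-1.574, 0.078, -0.08]
contact_force: [-3.4, -11.7, 6.9]
grip_width: 0.244
```

Request:
step_arm(
  targets=[
    {"dp": [0, 0, 0.002], "dr": [0, 0, 0], "grip": 0.01},
    {"dp": [0, 0, 0.002], "dr": [0, 0, 0], "grip": 0.01},
  ],
)

```text
time: 5.55
tool_pos: [0.5295, -0.0561, 0.0775]
orientation: [-1.574, 0.078, -0.08]
contact_force: [-2.4, -11.4, 6.4]
grip_width: 0.245
```

Request:
step_arm(
  targets=[
    {"dp": [0, 0, 0.002], "dr": [0, 0, 0], "grip": 0.01},
    {"dp": [0, 0, 0.002], "dr": [0, 0, 0], "grip": 0.01},
  ],
)

```text
time: 5.75
tool_pos: [0.5298, -0.0527, 0.0774]
orientation: [-1.574, 0.078, -0.081]
contact_force: [-3.2, -13.7, 8.4]
grip_width: 0.244
```

```bash
python3 - <<'E'
from rel import *
p=np.load('jig.npy');rel(w(p,(-.168+p[5]+.03,0,.074)));print(env.state()['grip_width'])
im=read_camera('scene');save(cv2.resize(im[130:300,200:480],None,fx=2.8,fy=2.8,interpolation=cv2.INTER_CUBIC),'scene5.png')
E
```

```text
t 5.75 tcp [ 0.5298 -0.0527  0.0774] M [[0.995, 0.001, 0.101], [-0.101, -0.005, 0.995], [0.002, -1.0, -0.005]] f [ -3.15 -13.75   8.41]
dp [-0.0031  0.0035 -0.0149] dyaw 0.3
0.24361714899803444
```

View pics/scene5.png

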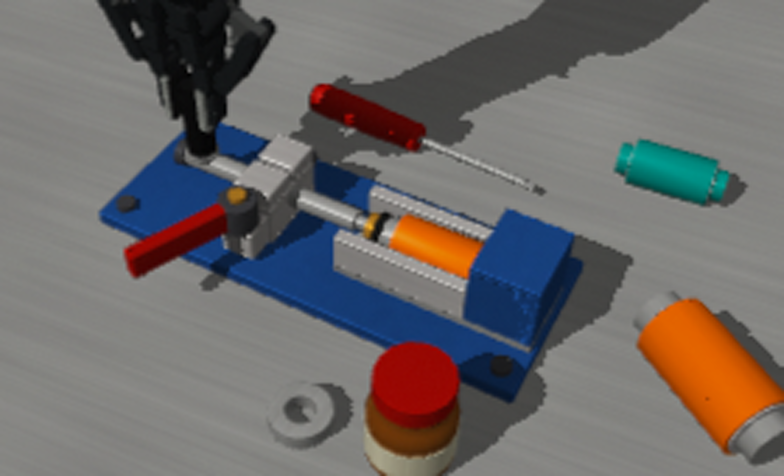

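Request:
step_arm(
  targets=[
    {"dp": [0, 0, 0.002], "dr": [0, 0, 0], "grip": 0.01},
    {"dp": [0, 0, 0.002], "dr": [0, 0, 0], "grip": 0.01},
  ],
)

```text
time: 6.0
tool_pos: [0.5302, -0.0488, 0.0775]
orientation: [-1.574, 0.078, -0.081]
contact_force: [-3.1, -13.8, 7.5]
grip_width: 0.249
```

Request:
step_arm(
  targets=[
    {"dp": [0, 0, 0.001], "dr": [0, 0, 0], "grip": 0.01},
    {"dp": [0, 0, 0.001], "dr": [0, 0, 0], "grip": 0.01},
  ],
)

```text
time: 6.2
tool_pos: [0.5304, -0.0467, 0.0775]
orientation: [-1.574, 0.078, -0.08]
contact_force: [-2.4, -14.4, 8.1]
grip_width: 0.244
```

Request:
step_arm(
  targets=[
    {"dp": [0, 0, 0.001], "dr": [0, 0, 0], "grip": 0.01},
    {"dp": [0, 0, 0.001], "dr": [0, 0, 0], "grip": 0.01},
  ],
)

```text
time: 6.4
tool_pos: [0.5305, -0.0448, 0.0775]
orientation: [-1.574, 0.078, -0.08]
contact_force: [-3.3, -12.9, 8.1]
grip_width: 0.243
```

Request:
step_arm(
  targets=[
    {"dp": [0, 0, 0.001], "dr": [0, 0, 0], "grip": 0.01},
    {"dp": [0, 0, 0.001], "dr": [0, 0, 0], "grip": 0.01},
  ],
)

```text
time: 6.6
tool_pos: [0.5307, -0.0428, 0.0775]
orientation: [-1.574, 0.079, -0.08]
contact_force: [-3.7, -13.8, 7.7]
grip_width: 0.236
```

Request:
step_arm(
  targets=[
    {"dp": [0, 0, 0.001], "dr": [0, 0, 0], "grip": 0.01},
  ],
)

```text
time: 6.7
tool_pos: [0.5308, -0.0418, 0.0775]
orientation: [-1.574, 0.078, -0.08]
contact_force: [-3.0, -13.6, 8.4]
grip_width: 0.245
```

Request:
step_arm(
  targets=[
    {"dp": [0, 0, 0.001], "dr": [0, 0, 0], "grip": 0.01},
    {"dp": [0, 0, 0.001], "dr": [0, 0, 0], "grip": 0.01},
  ],
)

```text
time: 6.9
tool_pos: [0.531, -0.0398, 0.0775]
orientation: [-1.574, 0.078, -0.08]
contact_force: [-3.2, -13.1, 8.6]
grip_width: 0.247
```

Request:
step_arm(
  targets=[
    {"dp": [0, 0, 0.001], "dr": [0, 0, 0], "grip": 0.01},
  ],
)

```text
time: 7.0
tool_pos: [0.5311, -0.0388, 0.0775]
orientation: [-1.574, 0.079, -0.08]
contact_force: [-2.9, -13.7, 8.3]
grip_width: 0.245
```

Request:
step_arm(
  targets=[
    {"dp": [0, 0, 0.001], "dr": [0, 0, 0], "grip": 0.01},
    {"dp": [0, 0, 0.001], "dr": [0, 0, 0], "grip": 0.01},
  ],
)

```text
time: 7.2
tool_pos: [0.5312, -0.0373, 0.0775]
orientation: [-1.575, 0.079, -0.081]
contact_force: [-4.2, -15.7, 8.5]
grip_width: 0.245
```

Request:
step_arm(
  targets=[
    {"dp": [0, 0, 0.001], "dr": [0, 0, 0], "grip": 0.01},
  ],
)

```text
time: 7.3
tool_pos: [0.5313, -0.0369, 0.0775]
orientation: [-1.575, 0.079, -0.081]
contact_force: [-2.9, -17.4, 8.6]
grip_width: 0.243
```

Request:
step_arm(
  targets=[
    {"dp": [0, 0, 0.0005], "dr": [0, 0, 0], "grip": 0.01},
    {"dp": [0, 0, 0], "dr": [0, 0, 0], "grip": 0.01},
  ],
)

```text
time: 7.5
tool_pos: [0.5313, -0.0367, 0.0775]
orientation: [-1.575, 0.079, -0.081]
contact_force: [-3.6, -17.0, 8.8]
grip_width: 0.245
```

Request:
step_arm(
  targets=[
    {"dp": [0, 0, 0.0005], "dr": [0, 0, 0], "grip": 0.01},
    {"dp": [0, 0, 0], "dr": [0, 0, 0], "grip": 0.01},
  ],
)

```text
time: 7.7
tool_pos: [0.5313, -0.0365, 0.0775]
orientation: [-1.576, 0.08, -0.081]
contact_force: [-3.9, -16.8, 8.7]
grip_width: 0.246
```

Request:
step_arm(
  targets=[
    {"dp": [0, 0, 0], "dr": [0, 0, 0], "grip": 0.01},
  ],
)

```text
time: 7.8
tool_pos: [0.5313, -0.0365, 0.0775]
orientation: [-1.576, 0.08, -0.081]
contact_force: [-3.9, -17.8, 8.3]
grip_width: 0.247
```

Request:
step_arm(
  targets=[
    {"dp": [0, 0, -0.001], "dr": [0, 0, 0], "grip": 0.01},
    {"dp": [0, 0, -0.001], "dr": [0, 0, 0], "grip": 0.01},
    {"dp": [0, 0, -0.001], "dr": [0, 0, 0], "grip": 0.01},
    {"dp": [0, 0, 0], "dr": [0, 0, 0], "grip": 0.01},
  ],
)

```text
time: 8.2
tool_pos: [0.5313, -0.0366, 0.0774]
orientation: [-1.573, 0.078, -0.08]
contact_force: [-3.3, -10.9, 8.8]
grip_width: 0.243
```

Request:
step_arm(
  targets=[
    {"dp": [0, 0, -0.001], "dr": [0, 0, 0], "grip": 0.01},
    {"dp": [0, 0, -0.001], "dr": [0, 0, 0], "grip": 0.01},
    {"dp": [0, 0, -0.001], "dr": [0, 0, 0], "grip": 0.01},
    {"dp": [0, 0, 0], "dr": [0, 0, 0], "grip": 0.01},
  ],
)

```text
time: 8.6
tool_pos: [0.5313, -0.0366, 0.0775]
orientation: [-1.57, 0.076, -0.078]
contact_force: [-3.2, -2.7, 8.0]
grip_width: 0.243
```

Request:
step_arm(
  targets=[
    {"dp": [0, 0, 0], "dr": [0, 0, 0], "grip": 0.05},
    {"dp": [0, 0, 0], "dr": [0, 0, 0], "grip": 0.07},
    {"dp": [0, 0, 0], "dr": [0, 0, 0], "grip": 0.07},
    {"dp": [0, 0, 0], "dr": [0, 0, 0], "grip": 0.07},
  ],
)

```text
time: 9.0
tool_pos: [0.5312, -0.0351, 0.0762]
orientation: [-1.569, 0.076, -0.076]
contact_force: [0.5, 0.4, 0.3]
grip_width: 0.823
```

```bash
python3 - <<'E'
from rel import *
p=np.load('jig.npy');rel(w(p,(-.168+p[5]+.03,0,.074)));print(env.state()['grip_width'])
im=read_camera('scene');save(cv2.resize(im[130:300,200:480],None,fx=2.8,fy=2.8,interpolation=cv2.INTER_CUBIC),'scene6.png')
im=read_camera('wrist');save(im,'wrist6.png')
E
```

```text
t 9.0 tcp [ 0.5312 -0.0351  0.0762] M [[0.995, -0.0, 0.096], [-0.096, 0.0, 0.995], [-0.0, -1.0, 0.0]] f [0.46 0.36 0.26]
dp [-0.0028  0.0022 -0.0326] dyaw 0.03
0.8226468645317516
```

View pics/scene6.png

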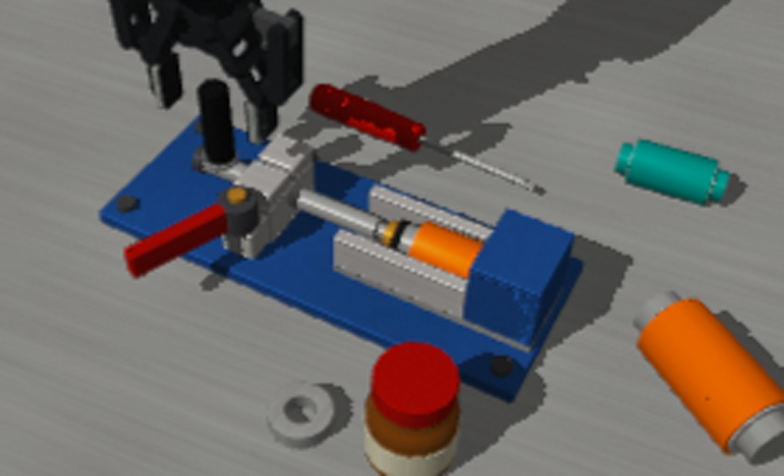

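View pics/wrist6.png

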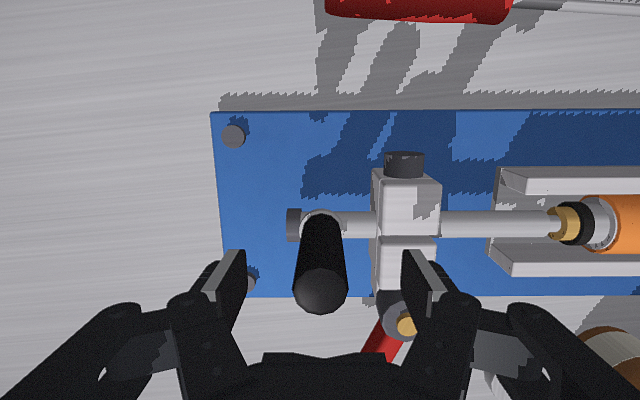

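Request:
step_arm(
  targets=[
    {"dp": [0, -0.02, 0], "dr": [0, 0, 0], "grip": 0.07},
    {"dp": [0, -0.04, 0], "dr": [0, 0, 0], "grip": 0.07},
    {"dp": [0, -0.04, 0], "dr": [0, 0, 0], "grip": 0.0},
    {"dp": [0, 0, 0], "dr": [0, 8.5, 0], "grip": 0.0},
    {"dp": [0, 0, 0], "dr": [0, 8.5, 0], "grip": 0.0},
    {"dp": [0, 0, 0], "dr": [0, 8.5, 0], "grip": 0.0},
    {"dp": [0, 0, 0], "dr": [0, 8.5, 0], "grip": 0.0},
  ],
)

```text
time: 9.8
tool_pos: [0.5311, -0.0352, 0.1764]
orientation: [-1.501, 0.545, -0.545]
contact_force: [-0.7, -0.8, 0.3]
grip_width: 0.003
```

Request:
step_arm(
  targets=[
    {"dp": [0, 0, 0], "dr": [0, 8.5, 0], "grip": 0.0},
    {"dp": [0, 0, 0], "dr": [0, 8.5, 0], "grip": 0.0},
    {"dp": [0, 0, 0], "dr": [0, 8.5, 0], "grip": 0.0},
    {"dp": [0, 0, 0], "dr": [0, 8.5, 0], "grip": 0.0},
    {"dp": [0, 0, 0], "dr": [0, 8.5, 0], "grip": 0.0},
    {"dp": [0, 0, 0], "dr": [0, 8.5, 0], "grip": 0.0},
    {"dp": [0, 0, 0], "dr": [0, 8.5, 0], "grip": 0.0},
    {"dp": [0, 0, 0], "dr": [0, 8.5, 0], "grip": 0.0},
  ],
)

```text
time: 10.6
tool_pos: [0.5311, -0.0352, 0.1762]
orientation: [-1.045, 1.435, -1.435]
contact_force: [0.3, -0.4, -0.5]
grip_width: 0.004
```

```bash
python3 - <<'E'
from rel import *
p=np.load('jig.npy');s=env.state();print(s['joint_pos'].round(2))
M=R.from_rotvec(s['orientation']).as_matrix()
P=np.array([-.045,-.046]);a=np.deg2rad(-115);b=a+np.pi/2
t=P+.06*np.array([np.cos(a),np.sin(a)])-.034*np.array([np.cos(b),np.sin(b)])
rel(w(p,(t[0],t[1],.05)));print('yaw want',np.rad2deg(p[2])-115,'has',np.rad2deg(np.arctan2(M[1,2],M[0,2])),'t',t)
im=read_camera('wrist');save(im,'wrist7.png')
for q in('lever_tip','lever_pivot'):print(q,[(np.round(d['position']),round(d['p'],2)) for d in spotter.place_of('wrist',q)])
C=CAL['wrist']['tool_from_camera'];K=CAL['wrist']['intrinsics']
def pw(P):
    q=np.linalg.inv(C)@np.r_[M.T@(P-s['tool_pos']),1];return (K[0,2]+K[0,0]*q[0]/-q[2],K[1,2]-K[1,1]*q[1]/-q[2])
for Q in((-.045,-.046,.054),(-.045+.08*np.cos(a),-.046+.08*np.sin(a),.054)):print(np.round(pw(w(p,Q))))
E
```

```text
[-0.71  0.4   0.84  1.99 -0.38  0.91  0.02]
t 10.6 tcp [ 0.5311 -0.0352  0.1762] M [[-0.307, -0.0, 0.952], [-0.952, 0.0, -0.307], [-0.0, -1.0, -0.0]] f [ 0.32 -0.45 -0.54]
dp [-0.0074  0.1262  0.0836] dyaw 102.39
yaw want -30.48501538385169 has -17.87821275529348 t [-0.10117156 -0.08600945]
lever_tip [(array([461., 146.]), 0.8)]
lever_pivot [(array([364., 131.]), 0.55)]
[362. 127.]
[459. 149.]
```

View pics/wrist7.png

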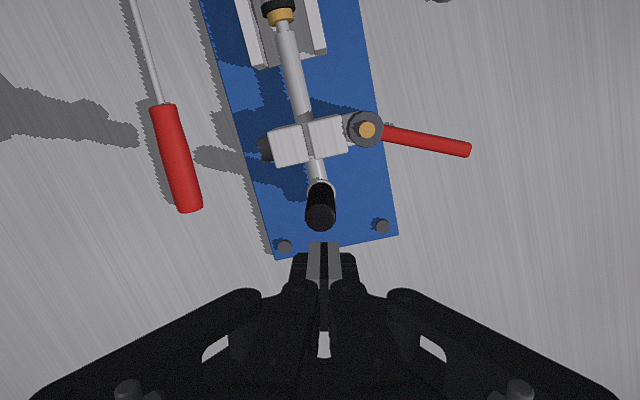

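Request:
step_arm(
  targets=[
    {"dp": [-0.0035, 0, 0.042], "dr": [0, 0, 0], "grip": 0.0},
    {"dp": [-0.0035, 0, 0.042], "dr": [0, 6.3, 0], "grip": 0.0},
    {"dp": [0, 0.02, 0], "dr": [0, 6.3, 0], "grip": 0.0},
    {"dp": [0, 0.04, 0], "dr": [0, 0, 0], "grip": 0.0},
    {"dp": [0, 0.04, 0], "dr": [0, 0, 0], "grip": 0.0},
    {"dp": [0, 0.024, 0], "dr": [0, 0, 0], "grip": 0.0},
    {"dp": [0, 0, 0], "dr": [0, 0, 0], "grip": 0.0},
  ],
)

```text
time: 11.45
tool_pos: [0.6107, -0.0534, 0.0489]
orientation: [-0.921, 1.588, -1.581]
contact_force: [-0.5, 1.0, 0.6]
grip_width: -0.002
```

```bash
cat > lev.py <<'E'
from rel import *
p=np.load('jig.npy');s=env.state();print(s['joint_pos'].round(2))
M=R.from_rotvec(s['orientation']).as_matrix()
rel(w(p,(-.101,-.086,.05)))
v=M.T@(s['tool_pos']-w(p,(-.045,-.046,.054)));print('tool rel pivot x,z',v.round(4),'lever-eq angle',(np.rad2deg(np.arctan2(M[1,2],M[0,2])-p[2])+115).round(1))
E
python3 lev.py; python3 - <<'E'
from h import *
im=read_camera('wrist');save(im,'wrist8.png')
E
```

```text
[-0.51  0.72  0.7   1.87 -0.64  0.8   0.01]
t 11.45 tcp [ 0.6107 -0.0534  0.0489] M [[-0.499, -0.007, 0.867], [-0.867, 0.001, -0.499], [0.003, -1.0, -0.006]] f [-0.49  0.98  0.61]
dp [-0.0009 -0.0012  0.002 ] dyaw 114.46
tool rel pivot x,z [0.0353 0.0049 0.0576] lever-eq angle 0.5
```

View pics/wrist8.png

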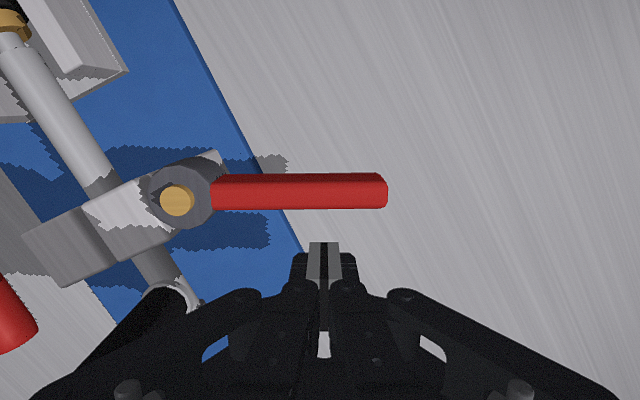

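Request:
step_arm(
  targets=[
    {"dp": [-0.009, 0, 0], "dr": [0, 0, 0], "grip": 0.0},
    {"dp": [-0.009, 0, 0.001], "dr": [0, 0, 0], "grip": 0.0},
    {"dp": [-0.0042, 0, 0.001], "dr": [0, -4, 0], "grip": 0.0},
    {"dp": [-0.0042, 0, 0.001], "dr": [0, -4, 0], "grip": 0.0},
    {"dp": [-0.0042, 0, 0.001], "dr": [0, -4, 0], "grip": 0.0},
    {"dp": [-0.0042, 0, 0.001], "dr": [0, -4, 0], "grip": 0.0},
  ],
)

```text
time: 12.1
tool_pos: [0.6352, -0.0242, 0.0539]
orientation: [-1.083, 1.384, -1.386]
contact_force: [-1.3, -1.0, 0.2]
grip_width: -0.004
```

```bash
python3 lev.py
```

```text
[-0.5   0.71  0.64  1.82 -0.57  0.8   0.18]
t 12.1 tcp [ 0.6352 -0.0242  0.0539] M [[-0.24, 0.002, 0.971], [-0.971, 0.0, -0.24], [-0.001, -1.0, 0.002]] f [-1.25 -0.98  0.19]
dp [ 0.0339  0.0038 -0.0145] dyaw 98.39
tool rel pivot x,z [0.0157 0.0003 0.0623] lever-eq angle 16.6
```

Request:
step_arm(
  targets=[
    {"dp": [-0.0042, 0.002, 0.001], "dr": [0, -4, 0], "grip": 0.0},
    {"dp": [-0.0042, 0.002, 0.001], "dr": [0, -4, 0], "grip": 0.0},
    {"dp": [-0.0042, 0, 0.001], "dr": [0, -4, 0], "grip": 0.0},
    {"dp": [-0.0042, 0, 0.001], "dr": [0, -4, 0], "grip": 0.0},
    {"dp": [-0.0042, 0, 0.001], "dr": [0, -4, 0], "grip": 0.0},
    {"dp": [-0.0042, 0, 0.001], "dr": [0, -4, 0], "grip": 0.0},
    {"dp": [-0.0042, 0, 0.001], "dr": [0, -4, 0], "grip": 0.0},
  ],
)

```text
time: 12.8
tool_pos: [0.6434, 0.0041, 0.0499]
orientation: [-1.314, 1.024, -1.028]
contact_force: [0.1, -2.3, -1.1]
grip_width: -0.0
```

```bash
python3 lev.py
```

```text
[-0.46  0.69  0.51  1.79 -0.46  0.77  0.53]
t 12.8 tcp [0.6434 0.0041 0.0499] M [[0.244, 0.003, 0.97], [-0.97, -0.0, 0.244], [0.001, -1.0, 0.003]] f [ 0.14 -2.26 -1.08]
dp [ 0.0486 -0.0002 -0.0436] dyaw 70.42
tool rel pivot x,z [0.0176 0.0043 0.0625] lever-eq angle 44.6
```

Request:
step_arm(
  targets=[
    {"dp": [-0.0044, 0, 0.001], "dr": [0, -4, 0], "grip": 0.0},
    {"dp": [-0.0044, 0, 0.001], "dr": [0, -4, 0], "grip": 0.0},
    {"dp": [-0.0044, 0, 0.001], "dr": [0, -4, 0], "grip": 0.0},
    {"dp": [-0.0044, 0, 0.001], "dr": [0, -4, 0], "grip": 0.0},
    {"dp": [-0.0044, 0, 0.001], "dr": [0, -4, 0], "grip": 0.0},
    {"dp": [-0.0044, 0, 0.001], "dr": [0, -4, 0], "grip": 0.0},
    {"dp": [-0.0044, 0, 0.001], "dr": [0, -4, 0], "grip": 0.0},
  ],
)

```text
time: 13.5
tool_pos: [0.6367, 0.0347, 0.05]
orientation: [-1.469, 0.65, -0.656]
contact_force: [0.3, -1.9, -0.4]
grip_width: -0.001
```

```bash
python3 lev.py;python3 - <<'E'
from h import *
im=read_camera('wrist');save(im,'wrist9.png')
E
```

```text
[-0.43  0.66  0.38  1.8  -0.34  0.74  0.87]
t 13.5 tcp [0.6367 0.0347 0.05  ] M [[0.67, 0.004, 0.742], [-0.742, -0.0, 0.67], [0.003, -1.0, 0.003]] f [ 0.31 -1.86 -0.45]
dp [ 0.0496 -0.     -0.0769] dyaw 42.43
tool rel pivot x,z [0.0177 0.0042 0.0625] lever-eq angle 72.6
```

View pics/wrist9.png

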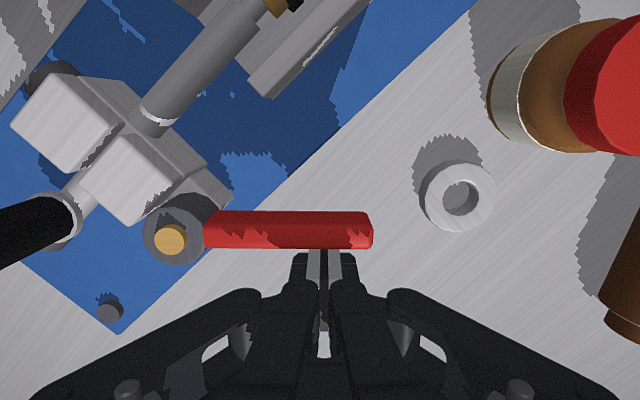

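Request:
step_arm(
  targets=[
    {"dp": [-0.0046, 0, 0.001], "dr": [0, -4, 0], "grip": 0.0},
    {"dp": [-0.0046, 0, 0.001], "dr": [0, -4, 0], "grip": 0.0},
    {"dp": [-0.0046, 0, 0.001], "dr": [0, -4, 0], "grip": 0.0},
    {"dp": [-0.0046, 0, 0.001], "dr": [0, -4, 0], "grip": 0.0},
    {"dp": [-0.0046, 0, 0.001], "dr": [0, -4, 0], "grip": 0.0},
    {"dp": [-0.0046, 0, 0.001], "dr": [0, -4, 0], "grip": 0.0},
  ],
)

```text
time: 14.15
tool_pos: [0.6183, 0.0566, 0.0498]
orientation: [-1.545, 0.326, -0.331]
contact_force: [0.4, -0.2, 0.1]
grip_width: -0.004
```

```bash
python3 lev.py;python3 - <<'E'
from h import *
im=read_camera('wrist');save(im,'wrist10.png')
E
```

```text
[-0.39  0.62  0.27  1.84 -0.24  0.71  1.17]
t 14.15 tcp [0.6183 0.0566 0.0498] M [[0.914, 0.003, 0.407], [-0.407, 0.0, 0.914], [0.003, -1.0, 0.002]] f [ 0.41 -0.18  0.07]
dp [ 0.0399 -0.0002 -0.1028] dyaw 18.51
tool rel pivot x,z [0.0158 0.0043 0.0624] lever-eq angle 96.5
```

View pics/wrist10.png

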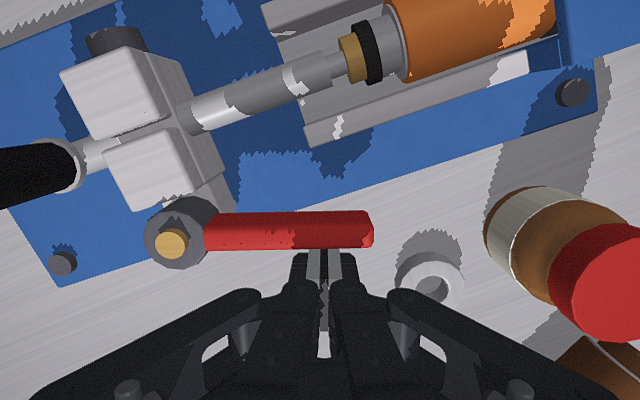

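Request:
step_arm(
  targets=[
    {"dp": [-0.0042, 0, 0.001], "dr": [0, -4, 0], "grip": 0.0},
    {"dp": [-0.0042, 0, 0.001], "dr": [0, -4, 0], "grip": 0.0},
    {"dp": [0, 0, 0], "dr": [0, 0, 0], "grip": 0.0},
  ],
)

```text
time: 14.5
tool_pos: [0.6103, 0.0615, 0.0492]
orientation: [-1.559, 0.221, -0.222]
contact_force: [0.0, -0.9, 0.4]
grip_width: -0.002
```

```bash
python3 lev.py;python3 - <<'E'
from h import *
im=read_camera('wrist');save(im,'wrist11.png')
E
```

```text
[-0.38  0.61  0.24  1.85 -0.21  0.7   1.27]
t 14.5 tcp [0.6103 0.0615 0.0492] M [[0.961, 0.001, 0.278], [-0.278, 0.001, 0.961], [0.001, -1.0, 0.001]] f [ 0.03 -0.95  0.39]
dp [ 0.0346 -0.0009 -0.1099] dyaw 10.67
tool rel pivot x,z [0.0151 0.0049 0.0622] lever-eq angle 104.3
```

View pics/wrist11.png

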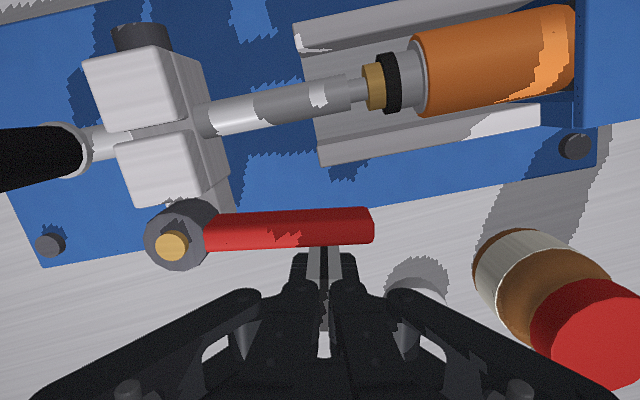

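Request:
step_arm(
  targets=[
    {"dp": [0.006, 0, -0.001], "dr": [0, 0, 0], "grip": 0.0},
    {"dp": [0, -0.04, 0], "dr": [0, 0, 0], "grip": 0.0},
    {"dp": [0, -0.05, 0], "dr": [0, 0, 0], "grip": 0.0},
    {"dp": [0, -0.05, 0], "dr": [0, 0, 0], "grip": 0.0},
    {"dp": [0, 0, 0], "dr": [0, 0, 0], "grip": 0.0},
  ],
)

```text
time: 15.05
tool_pos: [0.6207, 0.0577, 0.1962]
orientation: [-1.555, 0.213, -0.234]
contact_force: [1.4, -0.2, 0.3]
grip_width: -0.002
```

```bash
python3 - <<'E'
from rel import *
p=np.load('jig.npy');s=env.state();M=R.from_rotvec(s['orientation']).as_matrix();C=CAL['wrist']['tool_from_camera'];K=CAL['wrist']['intrinsics']
im=read_camera('wrist');save(im,'wrist12.png')
J=lambda v:R.from_euler('z',-p[2]).apply(v-np.r_[p[:2],0])
def rz(px,z):
    d=M@C[:3,:3]@np.array([(px[0]-K[0,2])/K[0,0],-(px[1]-K[1,2])/K[1,1],-1]);o=s['tool_pos']+M@C[:3,3];return J(o+d*(z-o[2])/d[2])
for q in('lever_tip','lever_pivot','handle','nose','roller'):
    print(q,[(np.round(d['position']),rz(d['position'],{'handle':.09,'nose':.036,'roller':.036}.get(q,.054)).round(4),round(d['p'],2)) for d in spotter.place_of('wrist',q)])
t=rz(spotter.place_of('wrist','lever_tip')[0]['position'],.054);v=rz(spotter.place_of('wrist','lever_pivot')[0]['position'],.054)
print('angle',np.rad2deg(np.arctan2(*(t-v)[1::-1]))+115)
im=read_camera('scene');save(cv2.resize(im[130:300,200:480],None,fx=2.8,fy=2.8,interpolation=cv2.INTER_CUBIC),'scene12.png')
print(env.state()['time'],env.state()['contact_force'])
E
```

```text
lever_tip [(array([343., 148.]), array([ 0.0357, -0.0546,  0.054 ]), 0.85), (array([359.,  81.]), array([ 0.0579, -0.0032,  0.054 ]), 0.29)]
lever_pivot [(array([250., 160.]), array([-0.0453, -0.0496,  0.054 ]), 0.73)]
handle [(array([164., 115.]), array([-0.0899, -0.001 ,  0.09  ]), 0.66), (array([425.,  65.]), array([ 0.101, -0.002,  0.09 ]), 0.58)]
nose [(array([358.,  79.]), array([ 0.0593, -0.0005,  0.036 ]), 0.85)]
roller [(array([606.,  27.]), array([0.2691, 0.0016, 0.036 ]), 0.71), (array([458., 299.]), array([ 0.1297, -0.238 ,  0.036 ]), 0.68), (array([404.,  67.]), array([0.0996, 0.002 , 0.036 ]), 0.66)]
angle 111.4599259250541
15.5 [-0.46319365 -0.54328556  1.05075909]
```

View pics/wrist12.png

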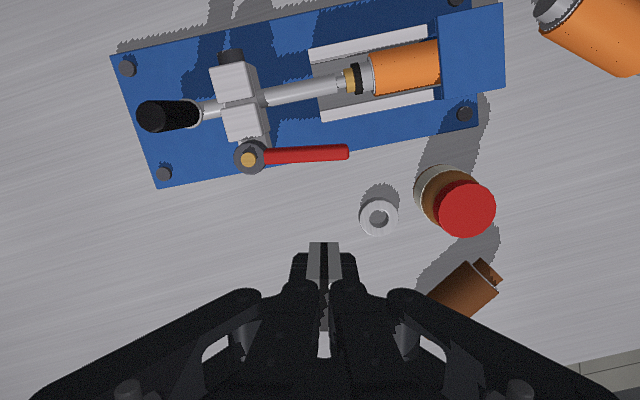

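View pics/scene12.png

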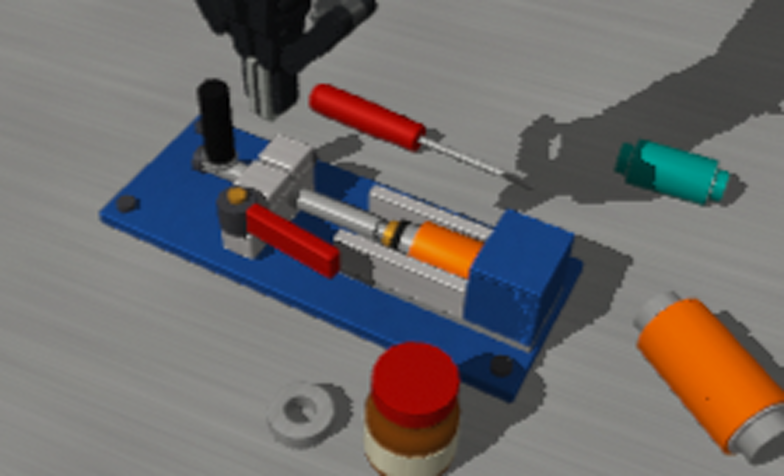

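```bash
python3 -c "
from bench import env
print(env.finish_job())"
```

```text
the job is handed in; nothing more can be done
None
```

I pushed the rod home by its grip, threw the lever over centre, backed the arm clear and handed the job in at about 15.5 s. `finish_job` reported no verdict.

- **Home and pressure:** The roller slid steadily at about 13.7 N of push. It came home with the rod at about 76 mm, where movement nearly stopped and the force rose. I pressed about 1.4 mm further, which puts the nose force at an estimated 6 to 7.5 N. That estimate comes from wrist force and arm position. The squeeze is too small for the cameras to show, so I could not check it by sight.
- **Release:** I eased the push back to about 3 N before opening the fingers. Before and after the lever was thrown, the scene pictures show the grip and nose in the same place.
- **Lever:** I pushed it with closed fingers along its arc, and in the last close pictures it had moved ahead of the fingers. The last camera check put it at about 111°, which disagrees slightly with the true stop at 107°. That is within measuring error and above the 100.3° (1.75 rad) needed.
- **Final state:** The nose is against the roller, and the screwdriver, jar and bearing look unmoved. The arm is clear of everything, with its force reading close to zero.

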